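# Release the catch and hold the compartment-case lid open

### The job

The clear lid of the pearl compartment case is held by a catch: turn the black T-knob clockwise until it clicks over and the red arm swings off the lid. Then raise the lid by its black pull and finish while still holding it steady with the gripper at 60 degrees open (the red bead on the steel arc), because it falls shut if let go. Leave the jars, the dish and the wooden block alone.

Things in the scene. Friction and masses are not known exactly. Their poses are not given: they have to be found in the camera images.
- case: Blue compartment case 146 x 209 x 38 mm screwed to a fixed aluminium plate 140 x 300 x 10 mm, with, at its left, a wire arc about the hinge line (radius 75 mm, y = 118 mm) with a red bead at 60 degrees. Origin: middle of the case's underside, 10 mm above the bench; x points from the lid's front to its hinge, away from the robot, y left, z up. The hinge line is x = 70, z = 32 mm.
- lid_hinge (a point): Point on the lid's hinge line (far edge of the case, 42 mm above the bench), straight behind the pull; fixed, with the case's axes (y along the hinge line).
- case_lid (a joint): Opening angle of the clear, black-rimmed lid: 0 shut, grows as its front edge goes up and back, 1.047 = 60 degrees, stop at 1.92. Lid and pull weigh about 0.2 kg and fall shut at 60 degrees when let go. The red arm of the catch blocks the lid until the catch has been turned.
- pull_grip (a point): Middle of the pull: black barrel, 16 mm diameter, 28 mm long along the hinge direction, on a 16 x 4 mm steel strap 28 mm ahead of the lid's front edge. Take it by its two flat ends, from above, fingers 28 mm apart; it may pivot between them. Lid shut: 46 mm above the bench, free air below. Moves on a circle of 166 mm radius about the hinge line. Axes turn with the lid.
- catch (a joint): Catch angle: 0 = latched (red arm over the right edge of the lid), grows clockwise seen from above, 1.3 = released; stops at both. A spring ball on a cam holds it at either stop: it takes about 0.13 N m to start, less as it turns, and past about 0.65 it snaps on to 1.3 by itself.
- catch_grip (a point): On the catch's vertical axis at grip height, 86 mm above the bench, in the black T-knob's bar: 46 mm long (point x), 14 mm wide (point y), from 16 mm below to 12 mm above this point; turns with the catch. The red arm, 14 mm wide, 7 mm thick, lies 31 mm below it and reaches 52 mm from the axis along point y.
- jar_red: Bystander: jar with red lid, 43 mm wide, 44 mm high; origin under its middle. Leave alone.
- jar_blue: Bystander: jar with blue lid, 39 mm wide, 40 mm high; origin under its middle. Leave alone.
- dish: Bystander: black dish of pearls, 66 mm wide, 13 mm high; origin under its middle. Leave alone.
- block: Bystander: grooved wooden block, 85 x 44 x 30 mm, origin under its middle. Leave alone.
- lid: The lid's moving part (clear plate with black rim, strap and barrel), 0.15 to 0.29 kg; turns with joint case_lid. Origin and axes coincide with those of the case while the lid is shut.

How it is judged:
By the outcome, as a careful person would: the job done as asked, in the order asked, and still so for the second after the job is handed in, while the arm keeps its last pose, push and grip.
It also fails if it takes over 51 s, if anything falls off the work surface, if the arm or the gripper's body presses on something with over 40 N, if the wrist force passes 120 N, or if a joint passes its speed limit or range.

### The arm

A 6-joint arm with a two-finger parallel gripper is mounted at the origin on a cart in front of the work surface, level with it; the furniture and walls round the work are solid. World frame = base frame: x ahead of the robot, y to its left, z up, the work surface at z = 0. Lengths are in m, angles in degrees, forces in N, time in s.
With the tool pointing down it reaches from about 0.35 to 0.875 m from the base axis. Payload 4.2 kg.
Tool frame: the origin (TCP) lies on the front face of the gripper's body, between the roots of the fingers; the fingertips stand 70 mm ahead of it and the grasp point (between the pads) lies 51 mm ahead of it (r.nose_length is the distance from the TCP to the fingertips, in m); z points along the fingers, y is the direction in which the jaws open and shut (so a half turn about z gives the same grasp; the last joint's range is limited). The gripper opens to 87 mm and grips with 3 to 60 N. Pads are 19 mm wide; open, the fingers measure 117 mm over their backs; the gripper's body (75 mm by 190 mm) begins 51 mm behind the grasp point.
Start: joints at [-52.62, 22.042, 0.453, 0, -68.411, -14.817], TCP at [0.24, -0.577, 0.292] pointing down, gripper open.
Joint ranges: [-179.83, 179.83], [-69.29, 118.12], [-61.27, 80.66], [-181.25, 117.63], [-171.15, -9.14], [-177.46, 177.46]. Speed limits (degrees/s): [159.86, 159.86, 180, 180, 180, 180].

### API

Orientations are given as a 3x3 rotation matrix whose columns are the frame's x, y, z axes.
In Python, from station import telemetry, capture, order, r gives the robot as it stands.
- The arm moves only by the tool drive_tool, never from a script. Its argument "series" is a list of rows, each a list of 4 numbers: the shift along the tool's x, y, z as a fraction of full scale, then the turn about the tool's z as a fraction of full scale. In form: [[dx, dy, dz, turn], ...]. A call has 1 to 10 rows; each row is the pose to reach, as a shift and turn from the pose commanded when the call began, along the tool's axes at that moment; what a row does not reach only later rows make up. Full scale, the value 1, is 0.12 m for a shift and 2 rad for a turn. A row lasts 1/8 s, in which the tool goes at most 62.5 mm and 10.7 degrees, less where a joint would pass 70% of its speed; a pose out of reach is approached as far as the arm can. A call with a number of a shift or a turn outside -1 to 1 is refused whole. A call with a gripper value outside its range is refused whole. "fingers" is the finger opening in mm, from 0 to 87, set as the call begins (left out, the last holds). The fingers move at their own pace and stop on an object; the grip force is fixed at half the most. Time passes only in rows, so rows that repeat a pose let the fingers close. It gives the time, the measured TCP pose, the force and the opening at its end, in the units of the state.
- telemetry.sense(): the state, without advancing time (a new reading comes with each control period).
- capture(name): name is "side" or "top"; returns a dict with "color" (400x640x3 uint8, blue, green, red), "fx", "fy", "cx", "cy" (pixels), "k1" (the pictures are not rectified: a ray, as slopes to the right and down, at radius r is drawn at 1 + k1 r^2 times it, then the intrinsics apply), "eye" and "attitude" of the camera in the world. Camera axes: x right, y up, looking along -z (the intrinsics and any distortion apply to the point x, -y, -z); pixel columns grow to the right and rows downward; lengths in m; the calibration is good to about 2 mm. A picture is of the moment at which its call begins. There is no depth.
- order.finish_job(): hands the job in, once; it reports no verdict.
The state is a dict: "time_s": time; "joints": joint angles; "joint_velocities": joint speeds; "effort": joint torques, N m; "tcp_pos": TCP position; "ee_rot": TCP orientation; "wrist_force": force on the tool from outside, world axes, zero at the start; "moment": the same for the moment, N m; "gripper_width": opening from 0.0 (shut) to 1.0 (fully open).
Only numpy, scipy, OpenCV 4.12 (cv2) and the standard library are available. Lean on these libraries where they do the work, as an engineer would, in place of code of your own. Each camera call takes 0.05 s, during which the arm holds its last target. There are 200 camera calls.

## Working session

There is one attempt and no reset: what is moved stays moved. The work goes in short steps, Python scripts to look and compute and a tool call to move; the robot and the scene stay as the last step left them, time stands still between calls to the robot, and variables do not carry over. Pictures are saved under pics/ and viewed, about 8 in all and at most 12, crops included, and the job is handed in when it is done.

Besides the shell and the picture viewer there is one more tool, called after ">>>" as a command line: name --pt "numbers of a row" for each row, then --argument value for the rest. drive_tool: Moves the arm, as the interface text tells. Shift numbers are shares of 0.12 m and turn numbers shares of 2 rad, none past 1 either way. Its arguments: {"type":"object","properties":{"series":{"type":"array","items":{"type":"array","items":{"type":"number","minimum":-1,"maximum":1}}},"fingers":{"type":"number"}},"required":["series"]}

```bash
mkdir -p pics
cat > h.py <<'E'
import numpy as np, cv2
from station import telemetry, capture, order, r
def save(c,n): cv2.imwrite('pics/'+n,c['color'])
def ray(c,u,v):
    xd=(u-c['cx'])/c['fx']; yd=(v-c['cy'])/c['fy']
    x,y=xd,yd
    for _ in range(20):
        s=1+c['k1']*(x*x+y*y); x,y=xd/s,yd/s
    d=np.array(c['attitude'])@np.array([x,-y,-1.0])
    return np.array(c['eye']),d
def onz(c,u,v,z):
    e,d=ray(c,u,v); return e+d*(z-e[2])/d[2]
def proj(c,p):
    q=np.array(c['attitude']).T@(np.array(p)-np.array(c['eye']))
    x,y=q[0]/-q[2],-q[1]/-q[2]; s=1+c['k1']*(x*x+y*y)
    return np.array([c['cx']+c['fx']*x*s,c['cy']+c['fy']*y*s])
E
python3 - <<'E'
from h import *
for n in('top','side'):
    c=capture(n); save(c,n+'1.png'); print(n,c['eye'],np.round(c['attitude'],3).tolist(),c['fx'],c['k1'])
s=telemetry.sense(); print(s['time_s'],np.round(s['ee_rot'],3).tolist())
E
```

```text
top [ 0.41521097 -0.03330946  1.24938672] [[0.012, 0.998, -0.054], [-1.0, 0.012, -0.01], [-0.009, 0.054, 0.999]] 453.05723301437723 0.016624531557743537
side [0.51547244 0.9445994  0.47089269] [[-1.0, 0.006, 0.013], [0.01, -0.372, 0.928], [0.01, 0.928, 0.372]] 382.1031252226028 -0.0024090796609471865
0.1 [[-0.924, -0.384, -0.001], [-0.384, 0.924, 0.002], [0.0, 0.002, -1.0]]
```

View pics/top1.png

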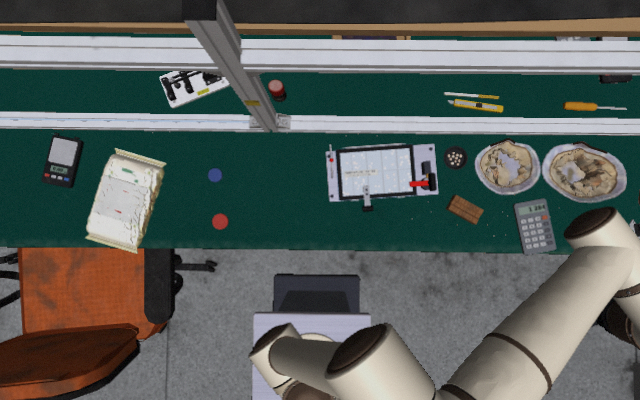

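View pics/side1.png

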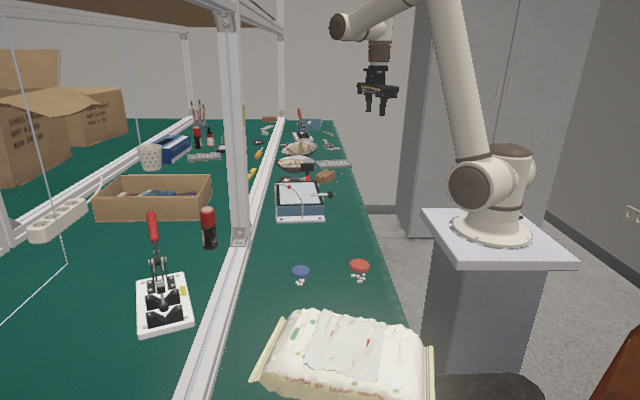

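Top view: the case is at about (380,172), pull at (367,197), red arm at (420,184), T-knob at about (430,178). I'll zoom in and measure.

Run:
```python
from h import *
c=capture('top'); im=c['color']
cv2.imwrite('pics/crop.png',cv2.resize(im[130:230,310:490],None,fx=4.4,fy=4.4,interpolation=cv2.INTER_CUBIC))
s=capture('side'); cv2.imwrite('pics/crops.png',cv2.resize(s['color'][160:240,250:370],None,fx=6,fy=6,interpolation=cv2.INTER_CUBIC))
for n,cc in(('top',c),('side',s)):
    I=cc['color'].astype(int);m=((I[...,2]>130)&(I[...,1]<80)&(I[...,0]<80)).astype(np.uint8)
    k,l,st,ce=cv2.connectedComponentsWithStats(m)
    for i in range(1,k):
        if st[i,4]>=3: print(n,st[i],np.round(ce[i],1))
```

```text
top [330 159   3   3   7] [331.  159.7]
top [ 45 174   4   2   8] [ 46.5 174.5]
top [410 181  19   6  90] [418.6 183.1]
top [213 214  15  15 174] [219.7 221.1]
top [543 217   2   2   3] [543.3 217.7]
top [  22  248  132   91 7387] [ 88.1 290.6]
top [ 77 248   5   9  29] [ 78.9 251.2]
top [ 74 377   8  12  55] [ 77.5 382.7]
top [  0 384  46  16 472] [ 23.1 391.7]
side [298 109   3   8  17] [298.9 112.5]
side [197 129   2   3   4] [197.8 129.8]
side [305 175   5   6  22] [307.1 177.7]
side [288 186   2   2   4] [288.5 186.5]
side [147 211  11  30 196] [151.9 223.9]
side [201 210  13   7  29] [208.6 213.1]
side [350 266   5   6   9] [352.6 268.8]
side [359 271   4   2   5] [360.6 271.8]
```

View pics/crop.png

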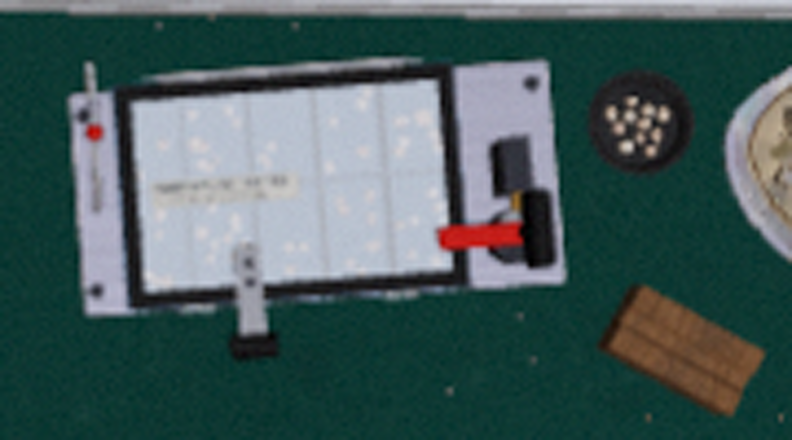

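View pics/crops.png

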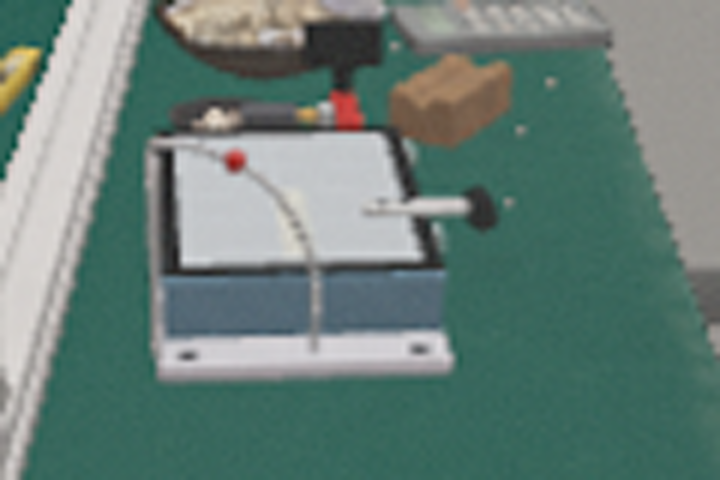

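```bash
cat > m.py <<'E'
from h import *
c=capture('top')
P=lambda u,v,z: onz(c,310-.39+u/4.4,130-.39+v/4.4,z)
q=np.array([P(70,97,.01),P(547,62,.01),P(565,283,.01),P(86,316,.01)])
print(np.round(q,4)); o=q.mean(0)
yl=(q[0]-q[1]+q[3]-q[2]); print('yaw',np.degrees(np.arctan2(-yl[0],yl[1])), 'c',o, np.linalg.norm(yl)/2)
print('pull',P(255,346,.052)); print('knob',P(538,228,.098)); print('armtip',P(440,239,.058), 'arm at knob',P(520,235,.058)); 
print('ends',P(540,192,.098),P(540,266,.098))
print('dish',P(642,122,.01)); print('blockc',P(683,352,.03))
E
python3 m.py
python3 - <<'E'
from h import *
c=capture('top');s=capture('side')
def tri(a,b):
    e1,d1=ray(c,*a);e2,d2=ray(s,*b)
    t=np.linalg.lstsq(np.c_[d1,-d2],e2-e1,rcond=None)[0]
    p,q=e1+t[0]*d1,e2+t[1]*d2; print((p+q)/2,np.linalg.norm(p-q))
f=lambda u,v:(250-.42+u/6,160-.42+v/6)
g=lambda u,v:(310-.39+u/4.4,130-.39+v/4.4)
print('bead');tri((331,159.7),(288.9,186.5))
print('pull');tri(g(255,346),f(482,208))
print('knob');tri(g(538,228),f(345,42))
E
```

```text
[[ 0.5927 -0.0319  0.01  ]
 [ 0.6178 -0.3292  0.01  ]
 [ 0.4798 -0.3403  0.01  ]
 [ 0.4558 -0.0434  0.01  ]]
yaw 4.727565034887137 c [ 0.53652035 -0.18620661  0.01      ] 0.2981112072520189
pull [ 0.43762522 -0.14461951  0.052     ]
knob [ 0.50684728 -0.30300304  0.098     ]
armtip [ 0.50277761 -0.25403561  0.058     ] arm at knob [ 0.50571693 -0.30166299  0.058     ]
ends [ 0.52771867 -0.30416664  0.098     ] [ 0.48488594 -0.30413467  0.098     ]
dish [ 0.58074709 -0.3881024   0.01      ]
blockc [ 0.43758563 -0.40669444  0.03      ]
bead
[ 0.55775724 -0.04611687  0.1071984 ] 0.0013049093834486404
pull
[ 0.43683791 -0.14505962  0.04644377] 0.0017885400990763835
knob
[ 0.50662291 -0.30605869  0.08465022] 0.0025672362978101182
```

Poses are consistent: case yaw is about 4.7°, the knob is at about (0.507,-0.304) and the pull at (0.437,-0.145,0.046). Now moving above the knob.

>>> drive_tool --pt "-0.25 0.1 0 0" --pt "-0.5 0.2 0 0" --pt "-0.75 0.32 0 0" --pt "-1 0.43 0 0" --fingers 50

```text
time_s: 0.85
tcp_pos: [0.3314, -0.4826, 0.2923]
ee_rot: [[-0.923, -0.384, 0.0], [-0.384, 0.923, -0.0], [-0.0, -0.0, -1.0]]
wrist_force: [0.9, 0.8, 0.6]
gripper_width: 0.642
```

>>> drive_tool --pt "-0.25 0.1 0 0" --pt "-0.5 0.2 0 0" --pt "-0.75 0.32 0 0" --pt "-1 0.43 0 0"

```text
time_s: 1.35
tcp_pos: [0.4225, -0.3888, 0.2923]
ee_rot: [[-0.923, -0.384, 0.0], [-0.384, 0.923, -0.0], [-0.0, -0.0, -1.0]]
wrist_force: [0.1, 0.0, -0.1]
gripper_width: 0.576
```

>>> drive_tool --pt "-0.25 0.1 0 0.05" --pt "-0.5 0.2 0.1 0.1" --pt "-0.75 0.3 0.2 0.155" --pt "-0.92 0.39 0.3 0.155" --pt "-0.92 0.39 0.3 0.155" --pt "-0.92 0.39 0.3 0.155"

```text
time_s: 2.1
tcp_pos: [0.5057, -0.3045, 0.2565]
ee_rot: [[-0.996, -0.085, 0.0], [-0.085, 0.996, -0.0], [0.0, -0.0, -1.0]]
wrist_force: [-0.4, -0.1, -0.7]
gripper_width: 0.577
```

Run:
```python
from h import *
s=telemetry.sense(); print(s['time_s'],s['tcp_pos'],np.round(s['ee_rot'],4).tolist(),s['gripper_width'],s['wrist_force'])
c=capture('side'); cv2.imwrite('pics/k1.png',cv2.resize(c['color'][120:240,240:400],None,fx=5,fy=5,interpolation=cv2.INTER_CUBIC))
R=np.array(s['ee_rot']); yd=np.array([-.0825,.9966,0])
print('turn',np.arctan2(-R[:,0]@yd,R[:,1]@yd)/2,'shift',R.T@(np.array([.5067,-.304,.139])-s['tcp_pos'])/.12)
```

```text
2.1 [ 0.50568156 -0.30446996  0.25647656] [[-0.9964, -0.0846, 0.0], [-0.0846, 0.9964, -0.0004], [0.0, -0.0004, -1.0]] 0.5772932553268786 [-0.36726273 -0.09699207 -0.66158943]
turn 0.0010308741838370148 shift [-0.00881143  0.00354069  0.97896989]
```

View pics/k1.png

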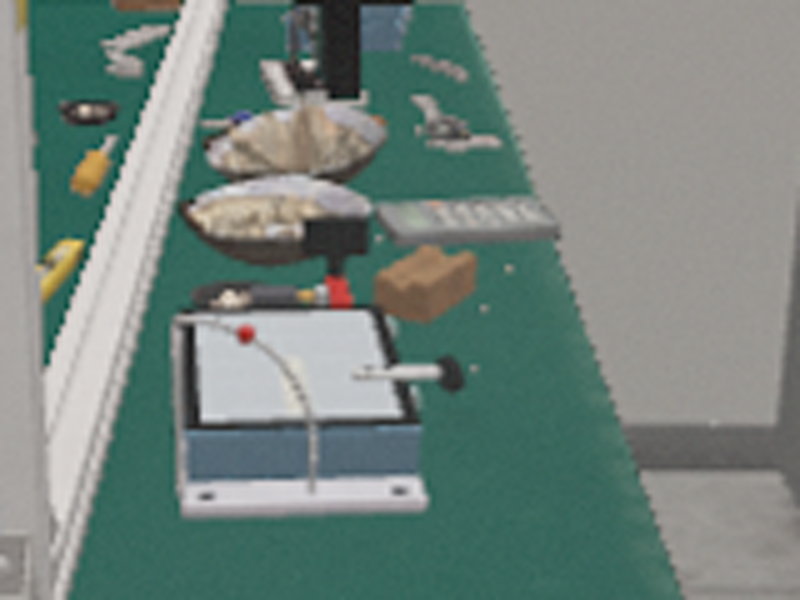

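The finger (columns 323–361) lines up over the knob bar (304–368), and the yellow detent sits well below. Descend and grip.

>>> drive_tool --pt "-0.01 0 0.25 0" --pt "-0.01 0 0.5 0" --pt "-0.01 0 0.75 0" --pt "-0.01 0 0.97 0" --pt "-0.01 0 0.97 0" --pt "-0.01 0 0.97 0"

```text
time_s: 2.9
tcp_pos: [0.5076, -0.3049, 0.1413]
ee_rot: [[-0.996, -0.084, 0.002], [-0.084, 0.996, -0.001], [-0.002, -0.001, -1.0]]
wrist_force: [-0.3, 0.0, 0.3]
gripper_width: 0.576
```

>>> drive_tool --pt "0 0 0 0" --pt "0 0 0 0" --pt "0 0 0 0" --pt "0 0 0 0" --pt "0 0 0 0" --pt "0 0 0 0" --fingers 0

```text
time_s: 3.65
tcp_pos: [0.5073, -0.3059, 0.1401]
ee_rot: [[-0.996, -0.084, 0.001], [-0.084, 0.996, -0.003], [-0.001, -0.003, -1.0]]
wrist_force: [-0.3, -7.5, -2.0]
gripper_width: 0.159
```

Run:
```python
from h import *
s=telemetry.sense(); print(s['time_s'],s['tcp_pos'],np.round(s['ee_rot'],4).tolist(),s['gripper_width']*87,s['wrist_force'],s['moment'])
c=capture('side'); cv2.imwrite('pics/k2.png',cv2.resize(c['color'][120:240,240:400],None,fx=5,fy=5,interpolation=cv2.INTER_CUBIC))
```

```text
3.65 [ 0.50728266 -0.30585722  0.14012117] [[-0.9965, -0.084, 0.0009], [-0.084, 0.9965, -0.0028], [-0.0007, -0.0028, -1.0]] 13.807215528914927 [-0.30127863 -7.47847673 -2.04030543] [-2.20012625  0.07258268 -0.06144466]
```

View pics/k2.png

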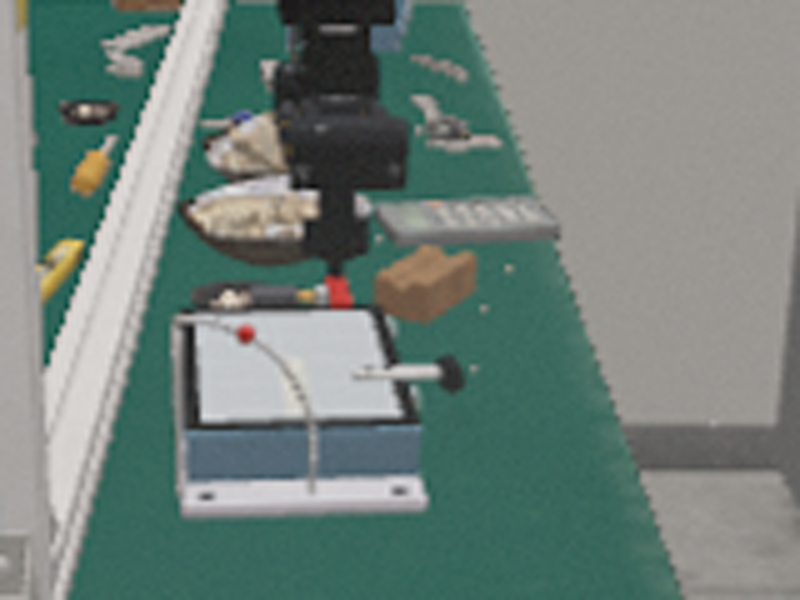

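The fingers hold the bar (13.8 mm). The 7.5 N side force means it is about 1.5 mm off centre in y, so I'll correct that and turn clockwise.

>>> drive_tool --pt "0 -0.015 0 0" --pt "0 -0.015 0 0.07" --pt "0 -0.015 0 0.14" --pt "0 -0.015 0 0.22" --pt "0 -0.015 0 0.3" --pt "0 -0.015 0 0.38" --pt "0 -0.015 0 0.46" --pt "0 -0.015 0 0.54" --pt "0 -0.015 0 0.61" --pt "0 -0.015 0 0.66"

```text
time_s: 4.95
tcp_pos: [0.5074, -0.3061, 0.1401]
ee_rot: [[-0.326, 0.946, 0.001], [0.946, 0.326, -0.001], [-0.001, 0.0, -1.0]]
wrist_force: [2.5, -2.0, -5.5]
gripper_width: 0.16
```

>>> drive_tool --pt "0 0 0 0" --pt "0 0 0 0" --pt "0 0 0 0"

```text
time_s: 5.32
tcp_pos: [0.5075, -0.3061, 0.1401]
ee_rot: [[-0.33, 0.944, 0.001], [0.944, 0.33, -0.001], [-0.001, 0.0, -1.0]]
wrist_force: [-0.1, -3.0, 1.1]
gripper_width: 0.154
```

Run:
```python
from h import *
s=telemetry.sense(); R=np.array(s['ee_rot']);print(s['time_s'],s['tcp_pos'],np.round(R,4).tolist(),s['gripper_width']*87,s['wrist_force'],s['moment'],s['joints'])
y0=np.array([-.084,.9965]);y=R[:2,1];print('turned',np.arctan2(y0[1]*y[0]-y0[0]*y[1],y0@y))
```

```text
5.325 [ 0.50746835 -0.30608712  0.14008609] [[-0.33, 0.944, 0.0005], [0.944, 0.33, -0.0007], [-0.0008, 0.0003, -1.0]] 13.4242025745544 [-0.06434639 -2.95733417  1.05125789] [-1.1645343   0.02898967  0.54193514] [-1.54409948e+01  2.73862810e+01 -1.51991546e+01  4.19810979e-02
 -4.73754954e+01 -1.45321541e+02]
turned 1.3186393483366667
```

>>> drive_tool --pt "0 0 0 0" --pt "0 0 0 0" --pt "0 0 0 0" --pt "0 0 -0.2 0" --pt "0 0 -0.5 0" --pt "0 0 -0.8 0" --fingers 50

```text
time_s: 6.08
tcp_pos: [0.507, -0.3056, 0.2365]
ee_rot: [[-0.328, 0.945, -0.001], [0.945, 0.328, 0.001], [0.001, -0.001, -1.0]]
wrist_force: [0.5, -0.3, 0.3]
gripper_width: 0.57
```

>>> drive_tool --pt "0.2 0 0 0" --pt "0.4 -0.02 0 0" --pt "0.6 -0.04 0 0" --pt "0.73 -0.055 0 0"

```text
time_s: 6.58
tcp_pos: [0.4716, -0.2244, 0.2359]
ee_rot: [[-0.329, 0.945, -0.0], [0.945, 0.329, 0.0], [0.0, 0.0, -1.0]]
wrist_force: [0.6, -0.8, 0.5]
gripper_width: 0.575
```

>>> drive_tool --pt "0.2 0 0 -0.08" --pt "0.4 -0.02 0 -0.16" --pt "0.6 -0.04 0 -0.25" --pt "0.73 -0.055 0 -0.34" --pt "0.73 -0.055 0 -0.43" --pt "0.73 -0.055 0 -0.52" --pt "0.73 -0.055 0 -0.6" --pt "0.73 -0.055 0 -0.66" --pt "0.73 -0.055 0 -0.66" --pt "0.73 -0.055 0 -0.66"

```text
time_s: 7.82
tcp_pos: [0.4372, -0.1447, 0.2359]
ee_rot: [[-0.997, -0.082, 0.0], [-0.082, 0.997, 0.0], [-0.0, 0.0, -1.0]]
wrist_force: [0.3, -0.0, -0.3]
gripper_width: 0.574
```

Run:
```python
from h import *
s=telemetry.sense(); R=np.array(s['ee_rot']);print(s['time_s'],s['tcp_pos'],np.round(R,4).tolist(),s['gripper_width']*87,s['wrist_force'],s['joints'])
a=capture('side'); b=capture('top')
f=lambda c,x,y,w,h:cv2.resize(c['color'][y:y+h,x:x+w],(400,400*h//w),interpolation=cv2.INTER_CUBIC)
cv2.imwrite('pics/p1.png',np.hstack([f(a,250,110,120,120),f(b,340,130,120,120)]))
yd=np.array([-.0825,.9966,0])
print('turn',np.arctan2(-R[:,0]@yd,R[:,1]@yd)/2,'shift',R.T@(np.array([.4372,-.1448,.097])-s['tcp_pos'])/.12)
```

```text
7.825 [ 0.43720062 -0.14467891  0.23585481] [[-0.9966, -0.0819, 0.0], [-0.0819, 0.9966, 0.0001], [-0.0, 0.0001, -1.0]] 49.9200045656708 [ 0.28730707 -0.01696497 -0.2556144 ] [ 1.99161145e+00  9.07747228e+00 -2.65658352e+01 -4.28097257e-03
 -5.43540211e+01 -8.72930493e+01]
turn -0.0003156498937686861 shift [ 1.44938018e-04 -1.07290920e-03  1.15712335e+00]
```

View pics/p1.png

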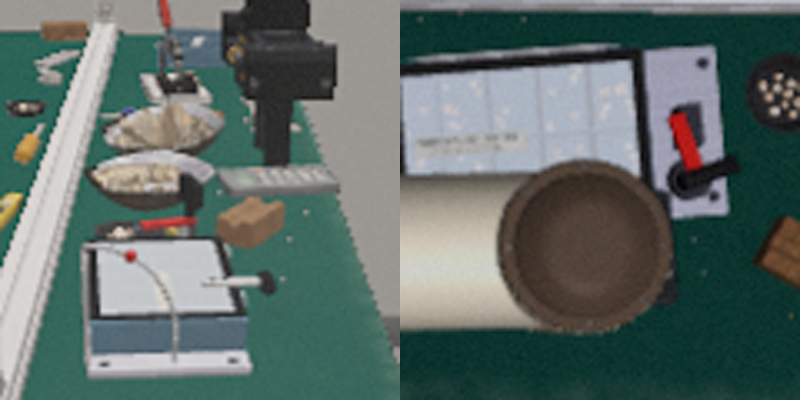

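The catch is released: the red arm is off the lid, at (685,145) in the right half. Descend on the pull and grip.

>>> drive_tool --pt "0 0 0.3 0" --pt "0 0 0.6 0" --pt "0 0 0.8 0" --pt "0 0 1 0" --pt "0 0 1 0"

```text
time_s: 8.55
tcp_pos: [0.4362, -0.1447, 0.1145]
ee_rot: [[-0.997, -0.083, -0.004], [-0.083, 0.997, -0.0], [0.004, 0.0, -1.0]]
wrist_force: [0.4, 0.2, -0.1]
gripper_width: 0.575
```

>>> drive_tool --pt "0 0 0.08 0" --pt "0 0 0.16 0" --pt "0 0 0.16 0" --pt "0 0 0.16 0"

```text
time_s: 9.05
tcp_pos: [0.4374, -0.1447, 0.0969]
ee_rot: [[-0.996, -0.084, 0.001], [-0.084, 0.996, -0.0], [-0.001, -0.0, -1.0]]
wrist_force: [0.3, 0.1, -0.1]
gripper_width: 0.572
```

>>> drive_tool --pt "0 0 0 0" --pt "0 0 0 0" --pt "0 0 0 0" --pt "0 0 0 0" --pt "0 0 0 0" --pt "0 0 0 0" --fingers 0

```text
time_s: 9.8
tcp_pos: [0.4372, -0.1446, 0.0968]
ee_rot: [[-0.996, -0.084, 0.0], [-0.084, 0.996, 0.0], [-0.0, 0.0, -1.0]]
wrist_force: [0.2, 1.7, 2.4]
gripper_width: 0.315
```

Run:
```python
from h import *
s=telemetry.sense(); R=np.array(s['ee_rot']);print(s['time_s'],s['tcp_pos'],s['gripper_width']*87,s['wrist_force'],s['moment'])
a=capture('side')
cv2.imwrite('pics/p2.png',cv2.resize(a['color'][140:230,260:360],None,fx=6,fy=6,interpolation=cv2.INTER_CUBIC))
```

```text
9.8 [ 0.43723969 -0.14464925  0.09675078] 27.427466877898414 [0.20389412 1.72548145 2.40539376] [ 0.45250578  0.05031112 -0.03760879]
```

View pics/p2.png

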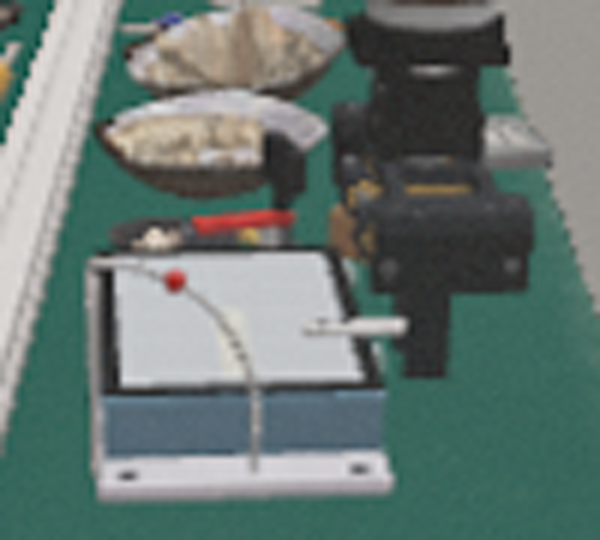

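Held by both ends (27.4 mm), and the catch is still released. Raising along the arc (166 mm radius) to 35° first.

>>> drive_tool --pt "-0.008 0 -0.12 0" --pt "-0.027 0 -0.24 0" --pt "-0.056 0 -0.357 0" --pt "-0.095 0 -0.471 0" --pt "-0.144 0 -0.582 0" --pt "-0.202 0 -0.687 0" --pt "-0.269 0 -0.787 0" --pt "-0.269 0 -0.787 0" --pt "-0.269 0 -0.787 0"

```text
time_s: 10.98
tcp_pos: [0.4683, -0.142, 0.1904]
ee_rot: [[-0.997, -0.083, -0.003], [-0.083, 0.997, 0.0], [0.003, 0.0, -1.0]]
wrist_force: [-3.4, 0.5, -0.6]
gripper_width: 0.313
```

Run:
```python
from h import *
s=telemetry.sense(); R=np.array(s['ee_rot']);print(s['time_s'],s['tcp_pos'],R.round(4).tolist(),s['gripper_width']*87,s['wrist_force'],s['moment'])
```

```text
10.975 [ 0.46825129 -0.14202988  0.19039581] [[-0.9965, -0.0832, -0.0026], [-0.0832, 0.9965, 0.0003], [0.0025, 0.0005, -1.0]] 27.26838636645677 [-3.35651869  0.52764141 -0.57837513] [0.23189958 1.05343852 0.0258788 ]
```

>>> drive_tool --pt "-0.075 0 -0.094 0" --pt "-0.159 0 -0.181 0" --pt "-0.25 0 -0.26 0" --pt "-0.347 0 -0.331 0" --pt "-0.451 0 -0.394 0" --pt "-0.451 0 -0.394 0" --pt "-0.451 0 -0.394 0" --pt "-0.451 0 -0.394 0" --pt "-0.451 0 -0.394 0"

```text
time_s: 12.1
tcp_pos: [0.5233, -0.1374, 0.2387]
ee_rot: [[-0.996, -0.084, 0.001], [-0.084, 0.996, 0.0], [-0.001, 0.0, -1.0]]
wrist_force: [-4.4, 3.2, 5.2]
gripper_width: 0.321
```

Run:
```python
from h import *
s=telemetry.sense(); R=np.array(s['ee_rot']);p=np.array(s['tcp_pos'])+.051*R[:,2];print(s['time_s'],p,R.round(4).tolist(),s['gripper_width']*87,s['wrist_force'],s['moment'],np.abs(s['joint_velocities']).max())
ex=np.array([.9966,.0825,0])
# hinge line along ex from the grip / from the bead (75 mm, 60 deg); shut grip
g0=np.array([.4372,-.1447,.0458]); b=np.array([.5578,-.0461,.1072])
hx1=g0@ex+.166; hx2=b@ex+.0375; print('hinge',hx1,hx2)
for hx in(hx1,hx2): print('ang from grip',np.degrees(np.arctan2(p[2]-.042,hx-p@ex))-1.38,'radius',np.hypot(p[2]-.042,hx-p@ex))
a=capture('side'); cv2.imwrite('pics/f.png',cv2.resize(a['color'][90:230,240:400],None,fx=4.2,fy=4.2,interpolation=cv2.INTER_CUBIC))
```

```text
12.1 [ 0.52336255 -0.13738765  0.18768115] [[-0.9965, -0.0839, 0.0009], [-0.0839, 0.9965, 0.0001], [-0.0009, 0.0, -1.0]] 27.966336973875148 [-4.37506025  3.19333241  5.21498786] [ 0.91721227  1.07011976 -0.03547149] 0.16386874794311468
hinge 0.58977577 0.58960023
ang from grip 59.9899370652687 radius 0.16597458265537926
ang from grip 60.04315266180679 radius 0.16589054378368234
```

View pics/f.png

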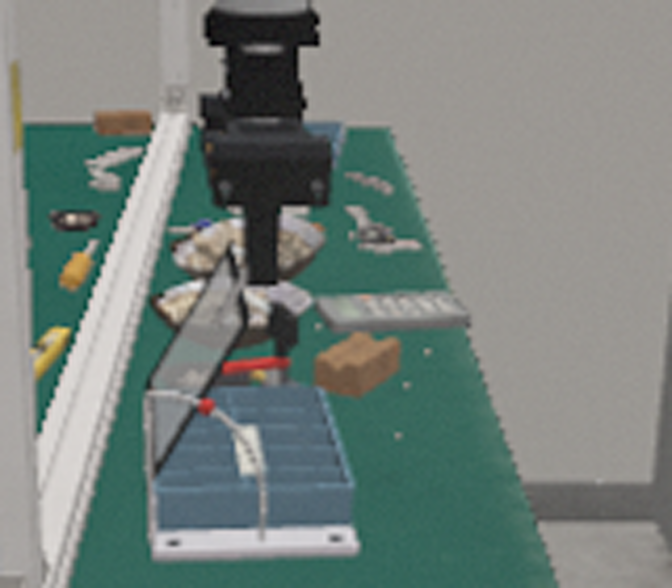

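The lid is up beside the bead; its near front corner is at about (243,320) in the crop. Checking that corner against the predicted projections.

Run:
```python
from h import *
a=capture('side'); ex=np.array([.9966,.0825,0]);ey=np.array([-.0825,.9966,0])
b=np.array([.5578,-.0461,.1072]); h=b+.0375*ex-.0144*ey; h[2]=.042  # hinge at y=103.6
for t in(55,58,60,62,65):
    th=np.radians(t); o=[]
    for rr in (.03,.138):
        p=h-ex*rr*np.cos(th)+np.array([0,0,rr*np.sin(th)]); o+=list((proj(a,p)-[240,90])*4.2)
    print(t,np.round(o))
s=telemetry.sense();print(s['time_s'],s['tcp_pos'],s['wrist_force'],s['gripper_width']*87)
cv2.imwrite('pics/g.png',cv2.resize(a['color'][140:205,270:310],None,fx=9,fy=9,interpolation=cv2.INTER_CUBIC))
```

```text
55 [174. 455. 266. 328.]
58 [172. 454. 257. 322.]
60 [170. 453. 251. 319.]
62 [169. 453. 244. 315.]
65 [167. 452. 234. 311.]
12.2 [ 0.52328462 -0.13741381  0.23864072] [-4.13032689  3.91672818  4.95859126] 27.356281338124266
```

View pics/g.png

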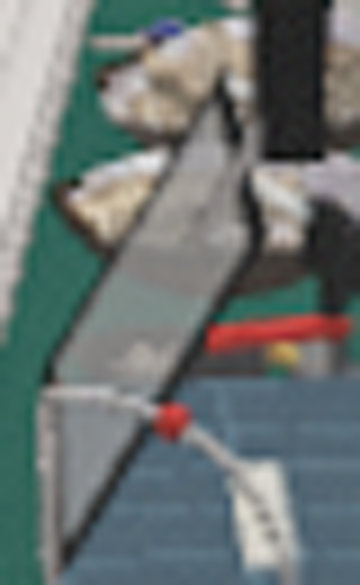

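The corner measures (245,320), against a prediction of (251,319) for 60° and (244,315) for 62°. That agrees with 60° within about 2°, and the arm geometry gives 60.0°. Handing in.

```bash
python3 -c "
from h import *
print(order.finish_job())"
```

```text
the job is handed in; nothing more can be done
None
```

The job is handed in. I turned the T-knob clockwise about 1.32 rad until it hit its stop, and the pictures show the red arm off the lid. I then gripped the pull by its two ends, raised the lid along its arc, and finished with the gripper still holding it at about 60° open.

**Last checks:**
- **Lid angle:** the arm's position gives 60.0°, with the hinge located from either the shut pull or the bead. The side camera put the lid's corner between my 60° and 62° predictions, so the two agree only to about 2°.
- **Hold:** the fingers were 27.4 mm apart on the 28 mm pull, with about 7.5 N at the wrist. The arm was nearly still.
- **Time:** the clock read 12.2 s of the 51 s allowed.
- **Bystanders:** I never steered toward the jars, dish or block. I didn't measure their positions again at the end.

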